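Refill the tilt-out stopper bin

TASK

Pull the counter cabinet's tilt-out bin open to its stop, then tip all five porcelain stoppers from the scoop into it. Set the empty scoop down gently, upright on the counter, leave the bin open, and do not disturb the other things on the counter.

Things in the scene. Friction and masses are not known exactly. Their poses are not given: they have to be found in the camera images.
- cabinet: Plywood counter cabinet, fixed, 190 deep (x) x 236 wide (y) x 208 mm high, roof 15 mm thick. Origin: centre of its underside; its -x side is the front, roughly towards the robot. It holds a single tilt-out bin.
- bin (a joint): Tilt angle of the bin, rad: 0 shut, grows as the top of the front comes out and down, hard stop at 0.75. Some friction in the hinge (about 3 N at the handle opens it); it stays where it is left.
- bin_hinge (a point): Hinge line of the bin (along the cabinet y axis), fixed in the cabinet: on the front face, mid width, 15 mm above the counter.
- bin_handle (a point): Middle of the steel bar handle on the bin front; moves with the bin. Bar 12 mm thick, 110 mm long along y, on two end posts, 55 mm out from the front face and 188 mm up from the hinge: 203 mm above the counter when shut. Gap between bar and panel 49 mm, open from above: hook it from behind or pinch it. Fully open, the bar is 115 mm above the counter and 168 mm before the cabinet.
- bin_in (a point): Middle of the bin's inside; tilts with the bin (axes as the cabinet's when shut). Inside: x -50 (front panel) to +50 mm, y +/-92, floor z = -52, front panel up to +115, sides to +95. Open at the top: shut, the mouth is under the cabinet roof; fully open, it lies before the cabinet, 110 mm from cabinet front to panel top edge (143 mm above the counter); sides reach 185 mm above the counter.
- scoop: Loose aluminium scoop, 0.28 kg: pan 160 long (x) x 96 wide, walls 45 mm high, narrowing to 66 mm at its open nose (-x end), where the floor rises 12 mm over the last 40 mm (a ramp of 0.29 rad). Floor 3 mm thick. Origin: centre of its underside. A wooden grip bar stands over it. It starts level with the stoppers in it.
- scoop_grip (a point): Middle of the scoop's wooden grip bar, 87 mm above the scoop's underside, over its middle: bar 105 mm long along scoop x, 16 mm wide (y), 20 mm tall; free on both sides.
- scoop_nose (a point): Middle of the pouring edge of the scoop, 80 mm from its middle towards -x, 14 mm above its underside.
- stopper0: White porcelain swing-top bottle stopper, 18 g, stepped round knob 25 mm across, 26 mm tall; origin: centre of its smaller flat end. Slides or rolls out of the scoop when tipped some 50 to 60 degrees nose down.
- stopper1: White porcelain swing-top bottle stopper, 18 g, stepped round knob 25 mm across, 26 mm tall; origin: centre of its smaller flat end. Slides or rolls out of the scoop when tipped some 50 to 60 degrees nose down.
- stopper2: White porcelain swing-top bottle stopper, 18 g, stepped round knob 25 mm across, 26 mm tall; origin: centre of its smaller flat end. Slides or rolls out of the scoop when tipped some 50 to 60 degrees nose down.
- stopper3: White porcelain swing-top bottle stopper, 18 g, stepped round knob 25 mm across, 26 mm tall; origin: centre of its smaller flat end. Slides or rolls out of the scoop when tipped some 50 to 60 degrees nose down.
- stopper4: White porcelain swing-top bottle stopper, 18 g, stepped round knob 25 mm across, 26 mm tall; origin: centre of its smaller flat end. Slides or rolls out of the scoop when tipped some 50 to 60 degrees nose down.
- tray: shallow empty wooden tray, 150 x 110 x 30 mm (x, y, z), bystander; origin: centre of its underside.
- bottle_a: standing brown bottle, 62 mm wide, 230 tall, bystander; origin: centre of its underside.
- bottle_b: standing green bottle, 62 mm wide, 230 tall, bystander; origin: centre of its underside.
- can_a: drinks can, 66 mm wide, 115 tall, bystander; origin: centre of its underside.
- tumbler: empty glass tumbler, 72 mm wide, 100 tall, bystander; origin: centre of its underside.
- jar: closed amber jar, 70 mm wide, 90 tall, bystander; origin: centre of its underside.
- card_pack: cardboard pack, 70 x 100 x 60 mm, bystander; origin: centre of its underside.
- brush: small hand brush lying on the counter, bystander; origin: centre of its underside.
Things that resemble listed ones, but are neither listed nor needed, are in the scene too. What is shaped like the scoop but red is not meant.

How it is judged:
On the way, in this order (a step that is already met when the one before it is completed fails the run):
1. the bin is open to its stop with all stoppers still in the scoop (value of joint bin above 0.68 rad and distance between each of stopper0, stopper1, stopper2, stopper3, stopper4 and scoop below 0.11 m), for 0.2 s.
2. all five stoppers are in the open bin (value of joint bin above 0.68 rad and x of stopper0 in the frame of bin_in between -0.057 and 0.057 m and y of stopper0 in the frame of bin_in between -0.098 and 0.098 m and z of stopper0 in the frame of bin_in between -0.06 and 0.1 m and x of stopper1 in the frame of bin_in between -0.057 and 0.057 m and y of stopper1 in the frame of bin_in between -0.098 and 0.098 m and z of stopper1 in the frame of bin_in between -0.06 and 0.1 m and x of stopper2 in the frame of bin_in between -0.057 and 0.057 m and y of stopper2 in the frame of bin_in between -0.098 and 0.098 m and z of stopper2 in the frame of bin_in between -0.06 and 0.1 m and x of stopper3 in the frame of bin_in between -0.057 and 0.057 m and y of stopper3 in the frame of bin_in between -0.098 and 0.098 m and z of stopper3 in the frame of bin_in between -0.06 and 0.1 m and x of stopper4 in the frame of bin_in between -0.057 and 0.057 m and y of stopper4 in the frame of bin_in between -0.098 and 0.098 m and z of stopper4 in the frame of bin_in between -0.06 and 0.1 m), for 0.2 s.
At the end, for the whole second after the job is handed in: The bin is still open (joint above 0.68 rad of 0.75), all five stoppers lie inside it, and the scoop stands upright on the counter (underside within 12 mm of it, within 0.12 rad of upright), released and at rest (all of step 2 and height (world z) of scoop below 0.012 m and angle between scoop's own z axis and vertical below 0.12 rad and linear speed of scoop below 0.03 m/s); the robot touches nothing.
It fails at once if a bystander was shifted more than 50 mm (distance of any of tray, bottle_a, bottle_b, can_a, tumbler, jar, card_pack, brush from where it was at the start of the episode above 0.05 m).
It fails at once if a bystander was knocked over (angle between any of tray, bottle_a, bottle_b, can_a, tumbler, jar, card_pack's own z axis and vertical above 0.6 rad).
It fails at once if the scoop was dropped or slammed on the counter (faster than 0.8 m/s within 30 mm of it) (height (world z) of scoop below 0.03 m and linear speed of scoop above 0.8 m/s).
It also fails if it takes over 72 s, if anything falls off the work surface, if the arm or the gripper's body presses on something with over 40 N, if the wrist force passes 120 N, or if a joint passes its speed limit or range.

ROBOT

A 7-joint arm with a two-finger parallel gripper is mounted at the origin on the work surface. World frame = base frame: x ahead of the robot, y to its left, z up, the work surface at z = 0. Lengths are in m, angles in rad, forces in N, time in s.
With the tool pointing down it reaches from about 0.4 to 0.85 m from the base axis. Payload 4.5 kg.
Tool frame: the origin (TCP) lies midway between the tips of the shut fingers; the grasp point (between the pads) lies 19 mm behind it; z points along the fingers, y is the line along which they close (so a half turn about z gives the same grasp; the last joint's range is limited). The gripper opens to 88 mm and grips with 3 to 60 N. Pads are 18 mm wide; open, the fingers measure 123 mm over their backs; the gripper's body (75 mm by 187 mm) begins 45 mm behind the grasp point.
Start: joints at [-1.234, 0.689, -0.195, 1.565, 0.157, 0.902, -0.215], TCP at [0.186, 0.597, 0.239] pointing down, gripper open.
Joint ranges: [-3.01, 3.01], [-0.46, 2.08], [-1.47, 1.51], [0.13, 2.56], [-1, 4.14], [0.04, 2.09], [-2.66, 2.66]. Speed limits (rad/s): [2.57, 2.57, 3.14, 3.14, 3.14, 3.14, 3.14].

INTERFACE

Orientations are given as a unit quaternion [x, y, z, w].
In Python, from plant import r gives the robot as it stands. The module is installed in compiled form; this text tells all that it offers.
- The arm moves only by the tool step_arm, never from a script. Its argument "series" is a list of rows, each a list of 7 numbers: the shift along the world's x, y, z in mm, then the turn, a rotation vector about the world's x, y, z in rad, then the closure, from 0 (fully open) to 1 (shut). A call has 1 to 20 rows; each row shifts and turns the commanded pose from where the row before left it; what a row does not reach is not made up. A row lasts 1/10 s, in which the tool goes at most 50 mm and 8.59 degrees, less where a joint would pass 70% of its speed; a pose out of reach is approached as far as the arm can. A call is refused whole if a number of a shift passes 50 or a number of a turn 0.15, either way. A call with a gripper value outside its range is refused whole. The fingers move at their own pace and stop on an object; "force" is the grip in N (left out, the last holds). Time passes only in rows, so rows that do not move let the fingers close. It gives the time, the measured TCP pose, the force, the opening and the grip force at its end, in the units of the state.
- r.get_state(): the state, without advancing time (a new reading comes with each control period).
- r.snapshot(name): name is "scene" or "top"; returns (picture, depth): 400x640x3 uint8, blue, green, red; 400x640 float32, m along the optical axis (not along the pixel's ray), 0 where there is no reading.
- r.get_calibration(name): a dict with "intrinsics" (3x3 intrinsics, pixels), "pose" (4x4, takes a point from camera to world coordinates). Camera axes: x right, y up, looking along -z (the intrinsics and any distortion apply to the point x, -y, -z); pixel columns grow to the right and rows downward; lengths in m; the calibration is good to about 2 mm. A picture is of the moment at which its call begins. get_calibration takes no time and is no camera call.
- r.finish_job(): hands the job in; it is judged then, once.
The state is a dict: "clock": time; "q": joint angles; "qd": joint speeds; "joint_torque": joint torques, N m; "tool_pos": TCP position; "eef_rot": TCP orientation; "contact_force": force on the tool from outside, world axes, zero at the start; "moment": the same for the moment, N m; "opening": opening from 0.0 (shut) to 1.0 (fully open); "finger_force": force on a finger pad.
Only numpy, scipy, OpenCV 4.12 (cv2) and the standard library are available. Lean on these libraries where they do the work, as an engineer would, in place of code of your own. Each camera call takes 0.05 s, during which the arm holds its last target. There are 200 camera calls.

## Working session

There is one attempt and no reset: what is moved stays moved. The work goes in short steps, Python scripts to look and compute and a tool call to move; the robot and the scene stay as the last step left them, time stands still between calls to the robot, and variables do not carry over. Pictures are saved under pics/ and viewed, at most 13 in all, crops included, and the job is handed in when it is done.

Besides the shell and the picture viewer there is one more tool, called after "Call:" by a JSON object that holds its "fn" and its "kwargs". step_arm: Moves the arm, as the interface text tells. Its arguments: {"type":"object","properties":{"series":{"type":"array"},"force":{"type":"number"}},"required":["series"]}

```bash
mkdir -p pics; cat > h.py <<'E'
import numpy as np, cv2
from plant import r
def cloud(n):
    im,d=r.snapshot(n); c=r.get_calibration(n); K=np.array(c["intrinsics"]);T=np.array(c["pose"])
    v,u=np.mgrid[:400,:640]
    p=np.stack([(u-K[0,2])/K[0,0]*d,-(v-K[1,2])/K[1,1]*d,-d],-1)
    w=p@T[:3,:3].T+T[:3,3]; w[d==0]=np.nan
    return im,d,w
E
python3 - <<'E'
from h import *
for n in("scene","top"):
    im,d,w=cloud(n); cv2.imwrite(f"pics/{n}0.png",im); np.savez(f"{n}0.npz",im=im,w=w)
    c=r.get_calibration(n); print(c); print((d==0).mean())
print(r.get_state())
E
```

```text
{'intrinsics': array([[362.49853264,   0.        , 319.23249359],
       [  0.        , 362.49853264, 196.32165452],
       [  0.        ,   0.        ,   1.        ]]), 'pose': array([[ 0.90370507,  0.33388367, -0.26802768,  0.10480737],
       [-0.42809271,  0.71534471, -0.55228488, -0.89807526],
       [ 0.00733328,  0.61384334,  0.7893938 ,  1.26398926],
       [ 0.        ,  0.        ,  0.        ,  1.        ]])}
0.0038125
{'intrinsics': array([[404.88727132,   0.        , 312.45645661],
       [  0.        , 404.88727132, 200.57546365],
       [  0.        ,   0.        ,   1.        ]]), 'pose': array([[-0.01867876,  0.99201884, -0.12469854,  0.29234105],
       [-0.99981124, -0.01786574,  0.0076351 , -0.08861155],
       [ 0.00534633,  0.12481761,  0.9921653 ,  1.68606243],
       [ 0.        ,  0.        ,  0.        ,  1.        ]])}
0.00425390625
{'clock': 0.1, 'q': array([-1.23420943,  0.68985306, -0.19451572,  1.56621775,  0.15733731,
        0.90246866, -0.21511987]), 'qd': array([-5.78379436e-04, -1.62483940e-03,  3.33334844e-04, -2.23751617e-03,
       -3.05357342e-04, -2.99706492e-03, -7.48649683e-05]), 'joint_torque': array([-2.53367340e-03, -5.28494453e+01, -1.27122715e+00, -1.53836542e+01,
       -5.25160145e-02,  1.97277237e-03,  5.00743920e-05]), 'tool_pos': array([0.18625275, 0.59603636, 0.23802541]), 'eef_rot': array([ 1.50779426e-01,  9.88567125e-01, -7.75317878e-04, -4.50319754e-05]), 'contact_force': array([-0.42030711, -0.68173109,  1.13670256]), 'moment': array([-0.05772179,  0.04546223, -0.02226581]), 'finger_force': 0.0, 'opening': 1.0017804849973904}
```

View pics/scene0.png

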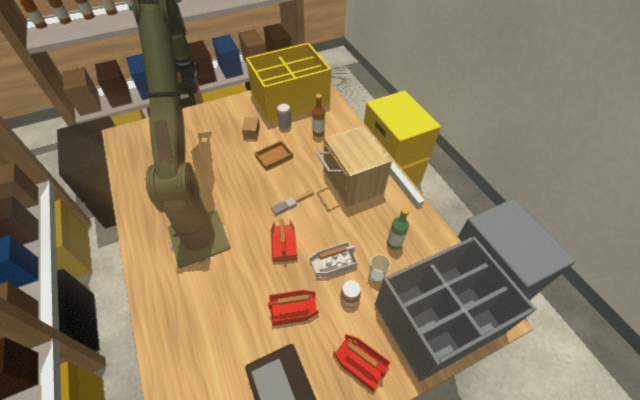

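View pics/top0.png

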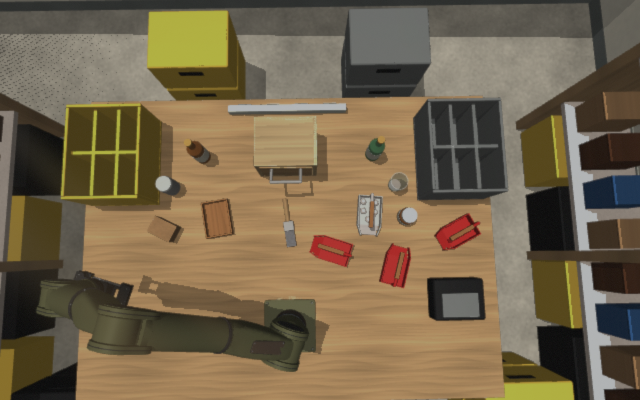

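The scene view shows the cabinet at (358,165) with its handle at (325,160), and the scoop at (333,260). The top view shows the roof at (285,140), the handle at (285,178), the scoop at (370,213), the tumbler at (398,183), the jar at (408,215) and the brush at (290,225).

```bash
python3 - <<'E'
from h import *
D=np.load("top0.npz"); im,w=D["im"],D["w"]; S=np.load("scene0.npz")
z=w[...,2]
def rect(m,name,w=w):
    n,l,s,c=cv2.connectedComponentsWithStats(m.astype(np.uint8))
    for i in range(1,n):
        if s[i,4]<12: continue
        P=w[l==i]; R=cv2.minAreaRect(P[:,:2].astype(np.float32))
        print(name,s[i,4],s[i,:4],"mean",P.mean(0).round(3),"rect",np.round(R[0],3),np.round(R[1],3),round(R[2],1),"z",np.round(np.percentile(P[:,2],[5,95]),3))
v,u=np.mgrid[:400,:640]
def box(u0,u1,v0,v1): return (u>=u0)&(u<u1)&(v>=v0)&(v<v1)
rect(box(240,330,100,190)&(z>.195)&(z<.225),"roof/handle")
rect(box(240,330,162,190)&(z>.18)&(z<.215),"handle")
rect(box(350,388,190,240)&(z>.012),"scoop")
rect(box(350,388,190,240)&(z>.07),"grip")
rect(box(170,560,100,320)&(z>.02)&(~box(230,330,90,190)),"obj")
# zoom
c1=cv2.resize(im[185:245,345:425],None,fx=5,fy=5,interpolation=cv2.INTER_CUBIC)
c2=cv2.resize(S["im"][235:310,295:400],None,fx=4,fy=4,interpolation=cv2.INTER_CUBIC)
o=np.zeros((600,800,3),np.uint8);o[:300,:400]=c1;o[300:600,:420]=c2
c3=cv2.resize(S["im"][125:210,310:400],None,fx=4,fy=4,interpolation=cv2.INTER_CUBIC);o[0:340,425:785]=c3
cv2.imwrite("pics/z1.png",o)
sw=S["w"];v,u=np.mgrid[:400,:640]
rect(box(305,362,240,282)&(sw[...,2]>.07),"grip_s",sw)
rect(box(305,400,120,180)&(sw[...,2]>.201),"roof_s",sw)
rect(box(315,342,145,185)&(sw[...,2]>.185),"handle_s",sw)
E
```

```text
roof/handle 3140 [254 116  63  52] mean [ 0.706 -0.001  0.208] rect [ 0.707 -0.001] [0.235 0.196] 89.5 z [0.202 0.213]
roof/handle 135 [269 174  33  10] mean [ 0.554 -0.     0.205] rect [0.56 0.  ] [0.032 0.121] 4.7 z [0.198 0.211]
handle 567 [254 162  63  22] mean [0.599 0.003 0.201] rect [0.586 0.   ] [0.232 0.08 ] 88.9 z [0.184 0.212]
scoop 462 [357 193  26  43] mean [ 0.445 -0.334  0.05 ] rect [ 0.438 -0.332] [0.097 0.164] 84.6 z [0.014 0.1  ]
scoop 28 [360 208   7   6] mean [ 0.456 -0.309  0.026] rect [ 0.457 -0.31 ] [0.021 0.025] 1.3 z [0.018 0.032]
grip 141 [369 193   5  35] mean [ 0.446 -0.332  0.095] rect [ 0.452 -0.333] [0.018 0.137] 85.5 z [0.085 0.102]
obj 8099 [414 100  94 100] mean [ 0.68  -0.684  0.14 ] rect [ 0.679 -0.679] [0.284 0.361] 90.0 z [0.037 0.22 ]
obj 136 [330 103  16   9] mean [ 0.897 -0.215  0.038] rect [ 0.9   -0.215] [0.065 0.035] 87.2 z [0.026 0.045]
obj 15 [228 105   2   8] mean [0.898 0.245 0.04 ] rect [0.899 0.245] [0.006 0.026] 88.8 z [0.029 0.046]
obj 329 [366 136  19  25] mean [ 0.689 -0.35   0.143] rect [ 0.695 -0.354] [0.062 0.053] 54.9 z [0.042
[... 1808 characters left out ...]
0.109 0.035] 82.3 z [0.037 0.278]
obj 286 [170 312  70   8] mean [0.135 0.201 0.643] rect [0.13  0.186] [0.14  0.011] 70.9 z [0.551 0.706]
grip_s 192 [320 245  35  15] mean [ 0.447 -0.337  0.094] rect [ 0.453 -0.335] [0.018 0.135] 84.3 z [0.083 0.102]
roof_s 1976 [324 125  68  52] mean [ 0.706 -0.01   0.209] rect [ 0.709 -0.002] [0.195 0.244] 0.9 z [0.205 0.214]
roof_s 72 [316 151  15  21] mean [ 0.553 -0.003  0.207] rect [ 0.554 -0.004] [0.118 0.022] 83.5 z [0.203 0.212]
handle_s 212 [325 145  17  24] mean [0.623 0.02  0.203] rect [0.635 0.018] [0.053 0.143] 0.2 z [0.188 0.212]
handle_s 103 [316 151  24  22] mean [ 0.561 -0.007  0.203] rect [ 0.572 -0.004] [0.118 0.051] 88.7 z [0.188 0.211]
```

View pics/z1.png

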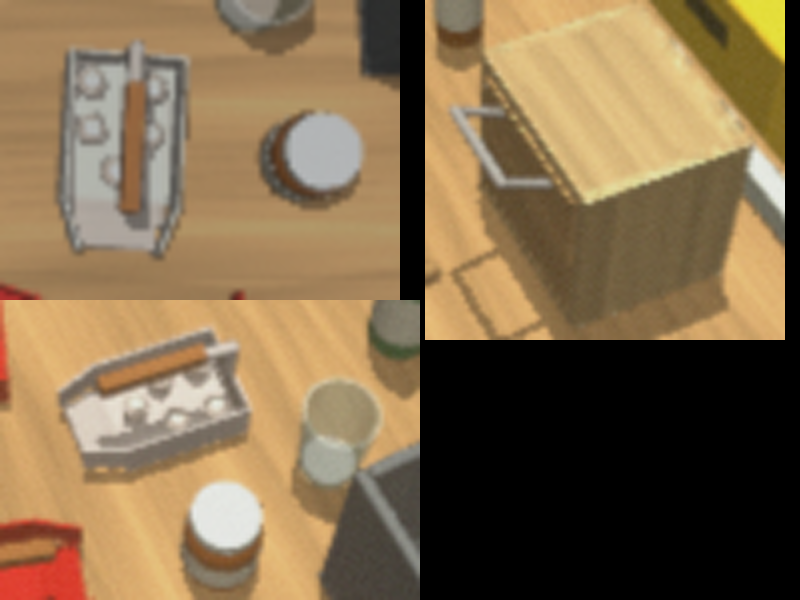

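Call:
{"fn": "step_arm", "kwargs": {"series": [[0, -10, 30, 0, 0, 0, 1], [10, -20, 30, 0, 0, 0.03, 1], [20, -35, 30, 0, 0, 0.03, 1], [25, -37, 0, 0, 0, 0.03, 1], [25, -37, 0, 0, 0, 0.03, 1], [25, -37, 0, 0, 0, 0.03, 1], [25, -37, 0, 0, 0, 0.03, 1], [25, -37, 0, 0, 0, 0.03, 1], [25, -37, 0, 0, 0, 0.03, 1], [25, -37, 0, 0, 0, 0.03, 1]]}}

```text
clock: 1.1
tool_pos: [0.3918, 0.271, 0.3284]
eef_rot: [0.016, 1.0, -0.0, -0.0]
contact_force: [0.8, 0.5, -0.5]
opening: 0.119
finger_force: 0.0
```

```bash
cat > st.py <<'E'
from h import *
from scipy.spatial.transform import Rotation as R
import json
s=r.get_state(); M=R.from_quat(s["eef_rot"])
with open("log.txt","a") as f: f.write(json.dumps([list(s["q"]),list(s["tool_pos"]),list(s["eef_rot"])])+"\n")
print(round(s["clock"],2),"tcp",s["tool_pos"].round(4),"q",s["q"].round(3),"\ny",M.as_matrix()[:,1].round(3),"z",M.as_matrix()[:,2].round(3),"F",np.round(s["contact_force"],1),"open",round(s["opening"],3),"ff",s["finger_force"])
E
python3 st.py
```

```text
1.1 tcp [0.3918 0.271  0.3284] q [-0.508  0.384 -0.28   1.867  0.132  0.909  0.689] 
y [ 0.031  1.    -0.   ] z [-0. -0. -1.] F [ 0.8  0.5 -0.5] open 0.119 ff 0.0
```

Call:
{"fn": "step_arm", "kwargs": {"series": [[24, -34, 0, 0, 0, 0.03, 1], [24, -34, 0, 0, 0, 0, 1], [24, -34, 0, 0, 0, 0, 1], [24, -34, 0, 0, 0, 0, 1], [24, -34, 0, 0, 0, 0, 1], [24, -34, 0, 0, 0, 0, 1], [24, -34, 0, 0, 0, 0, 1], [24, -34, 0, 0, 0, 0, 1], [0, 0, 0, 0, 0, 0, 1], [0, 0, -30, 0, 0, 0, 1], [0, 0, -30, 0, 0, 0, 1], [0, 0, -30, 0, 0, 0, 1]]}}

```text
clock: 2.3
tool_pos: [0.5828, 0.0013, 0.2375]
eef_rot: [0.001, 1.0, 0.0, -0.0]
contact_force: [0.3, 0.1, -0.8]
opening: 0.011
finger_force: 0.0
```

```bash
python3 st.py; python3 - <<'E'
from h import *
im,d,w=cloud("scene"); z=w[...,2]
cv2.imwrite("pics/s1.png",cv2.resize(im[90:210,270:430],None,fx=5,fy=5,interpolation=cv2.INTER_CUBIC))
E
```

```text
2.3 tcp [0.5828 0.0013 0.2375] q [ 0.046  0.636 -0.217  1.697  0.173  0.828  1.321] 
y [0.002 1.    0.001] z [-0.     0.001 -1.   ] F [ 0.3  0.1 -0.8] open 0.011 ff 0.0
```

View pics/s1.png

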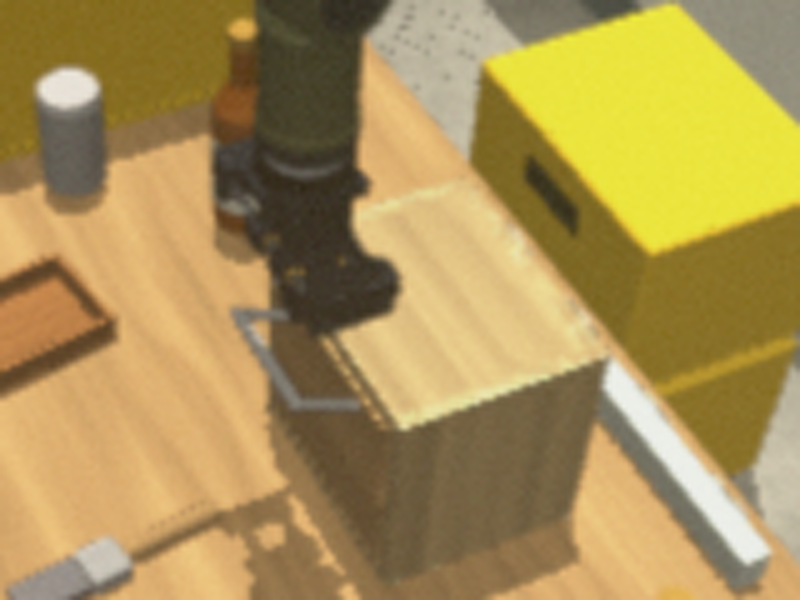

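The hand is at (320,230) in the crop, with the fingers just behind the handle bar and in front of the roof edge. Descending now.

Call:
{"fn": "step_arm", "kwargs": {"series": [[4, 0, -15, 0, 0, 0, 1], [0, 0, -15, 0, 0, 0, 1], [0, 0, -10, 0, 0, 0, 1], [0, 0, -10, 0, 0, 0, 1], [0, 0, -3, 0, 0, 0, 1], [0, 0, 0, 0, 0, 0, 1]]}}

```text
clock: 2.95
tool_pos: [0.5873, 0.0009, 0.1856]
eef_rot: [0.001, 1.0, 0.0, -0.0]
contact_force: [0.8, -0.9, 0.4]
opening: 0.003
finger_force: 0.0
```

Call:
{"fn": "step_arm", "kwargs": {"series": [[-7, 0, 0, 0, 0, 0, 1], [-7, 0, 0, 0, 0, 0, 1], [-9, 0, -3, 0, 0, 0, 1], [-9, 0, -3, 0, 0, 0, 1], [-9, 0, -4, 0, 0, 0, 1], [-9, 0, -4, 0, 0, 0, 1], [-9, 0, -5, 0, 0, 0, 1], [-8, 0, -5, 0, 0, 0, 1], [-8, 0, -6, 0, 0, 0, 1], [-8, 0, -6, 0, 0, 0, 1], [-7, 0, -6, 0, 0, 0, 1]]}}

```text
clock: 4.05
tool_pos: [0.4965, 0.0008, 0.1432]
eef_rot: [0.001, 1.0, 0.0, -0.0]
contact_force: [1.5, 0.8, 0.5]
opening: 0.007
finger_force: 0.7
```

```bash
python3 st.py; python3 - <<'E'
from h import *
im,d,w=cloud("scene")
cv2.imwrite("pics/s2.png",cv2.resize(im[90:210,270:430],None,fx=5,fy=5,interpolation=cv2.INTER_CUBIC))
E
```

```text
4.05 tcp [0.4965 0.0008 0.1432] q [ 0.005  0.682 -0.16   2.038  0.238  0.438  1.233] 
y [0.003 1.    0.   ] z [-0.  0. -1.] F [1.5 0.8 0.5] open 0.007 ff 0.7176005467772484
```

View pics/s2.png

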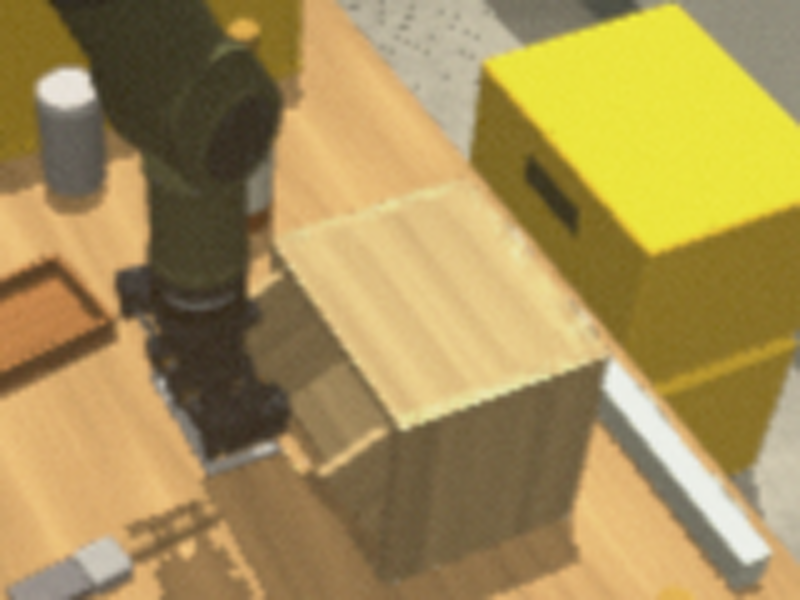

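The bin follows the hook and is about half open; the bar is at (240,455) in the crop, in front of the hand. I keep pulling along the arc.

Call:
{"fn": "step_arm", "kwargs": {"series": [[-7, 0, -7, 0, 0, 0, 1], [-7, 0, -7, 0, 0, 0, 1], [-7, 0, -7, 0, 0, 0, 1], [-6, 0, -8, 0, 0, 0, 1], [-6, 0, -8, 0, 0, 0, 1], [-5, 0, -8, 0, 0, 0, 1], [-2, 0, 0, 0, 0, 0, 1], [-2, 0, 0, 0, 0, 0, 1], [0, 0, 0, 0, 0, 0, 1]]}}

```text
clock: 5.0
tool_pos: [0.4612, 0.0012, 0.0987]
eef_rot: [0.002, 1.0, 0.001, 0.006]
contact_force: [10.4, -2.1, -8.3]
opening: 0.004
finger_force: 5.2
```

```bash
python3 st.py; cat > fit.py <<'E'
import json,numpy as np
from scipy.optimize import least_squares
from scipy.spatial.transform import Rotation as R
L=[json.loads(l) for l in open("log.txt")]
L.append([[-1.23420943,0.68985306,-0.19451572,1.56621775,0.15733731,0.90246866,-0.21511987],[0.18625275,0.59603636,0.23802541],[1.50779426e-01,9.88567125e-01,-7.75317878e-04,-4.50319754e-05]])
def fk(q,p,s):
    yb,yt,d1,d3,d5,d7,a1,a2=p
    A=R.from_euler('Z',yb); x=np.zeros(3)
    for i,(ax,off) in enumerate(zip('ZYZYZYZ',[(0,0,d1),(0,0,0),(a1,0,d3),(a2,0,0),(0,0,d5),(0,0,0),(0,0,d7)])):
        A=A*R.from_euler(ax,s[i]*q[i]); x=x+A.apply(off)
    return x,A*R.from_euler('Z',yt)
def res(p,s):
    o=[]
    for q,t,e in L:
        x,A=fk(q,p,s); o+=list((x-t)*5)+list((A*R.from_quat(e).inv()).as_rotvec())
    return np.array(o)
if __name__=="__main__":
    best=[]
    for k in range(16):
        s=[-1 if k&1 else 1,1,-1 if k&2 else 1,1,-1 if k&4 else 1,1,-1 if k&8 else 1]
        for yb in(0,1.57,3.14,-1.57):
          for yt in(0,1.57,3.14,-1.57):
            f=least_squares(res,[yb,yt,.34,.4,.4,.3,0,0],args=(s,),bounds=([-7,-7,0.1,.1,.1,.05,-.1,-.1],[7,7,.7,.7,.7,.6,.1,.1]),max_nfev=60)
            best.append((f.cost,s,f.x.round(4)))
    best.sort(key=lambda b:b[0])
    for b in best[:5]: print(b)
E
python3 fit.py
```

```text
5.0 tcp [0.4612 0.0012 0.0987] q [-0.047  0.742 -0.088  2.18   0.276  0.218  1.186] 
y [0.004 1.    0.002] z [ 0.011  0.002 -1.   ] F [10.4 -2.1 -8.3] open 0.004 ff 5.191047191619873
(np.float64(0.001878407579203451), [-1, 1, -1, 1, -1, 1, -1], array([-0.0856,  1.4852,  0.3709,  0.5669,  0.342 ,  0.3526,  0.0048,
        0.0043]))
(np.float64(0.0018784075792034607), [-1, 1, -1, 1, -1, 1, -1], array([-0.0856,  1.4852,  0.3709,  0.5669,  0.342 ,  0.3526,  0.0048,
        0.0043]))
(np.float64(0.0018784075792034729), [-1, 1, -1, 1, -1, 1, -1], array([-0.0856,  1.4852,  0.3709,  0.5669,  0.342 ,  0.3526,  0.0048,
        0.0043]))
(np.float64(0.001878407579203491), [-1, 1, -1, 1, -1, 1, -1], array([-0.0856,  1.4852,  0.3709,  0.5669,  0.342 ,  0.3526,  0.0048,
        0.0043]))
(np.float64(0.0018784075792034932), [-1, 1, -1, 1, -1, 1, -1], array([-0.0856,  1.4852,  0.3709,  0.5669,  0.342 ,  0.3526,  0.0048,
        0.0043]))
```

Call:
{"fn": "step_arm", "kwargs": {"series": [[6, 0, 0, 0, 0, 0, 1], [8, 0, 0, 0, 0, 0, 1], [0, 0, 10, 0, 0, 0, 1], [0, 0, 20, 0, 0, 0, 1], [0, 0, 40, 0, 0, 0, 1], [0, -20, 40, 0, 0, 0, 0.5], [0, -40, 40, 0, 0, 0, 0], [-10, -40, 0, 0, 0, 0, 0], [-10, -40, 0, 0, 0, -0.03, 0], [-10, -40, 0, 0, 0, -0.03, 0], [0, -40, 0, 0, 0, -0.03, 0], [0, -40, 0, 0, 0, 0, 0], [0, -40, 0, 0, 0, 0, 0], [0, 0, 0, 0, 0, 0, 0]]}}

```text
clock: 6.4
tool_pos: [0.4368, -0.3008, 0.2442]
eef_rot: [0.051, 0.999, -0.002, -0.001]
contact_force: [0.1, 0.1, -0.1]
opening: 0.795
finger_force: 0.0
```

```bash
python3 st.py; python3 - <<'E'
from h import *
v,u=np.mgrid[:400,:640]
def box(u0,u1,v0,v1): return (u>=u0)&(u<u1)&(v>=v0)&(v<v1)
a,d,w=cloud("top"); b,d,ws=cloud("scene")
o=np.zeros((600,800,3),np.uint8)
o[:,:400]=cv2.resize(a[100:250,240:340],(400,600));o[:300,400:]=cv2.resize(b[110:215,290:430],(400,300))
o[300:,400:]=cv2.resize(b[215:305,280:400],(400,300))
cv2.imwrite("pics/s3.png",o)
# bar
m=box(255,320,180,225)&(w[...,2]>.09)&(w[...,2]<.135)
P=w[m]; print("bar?",len(P)); 
for x0 in np.arange(.42,.62,.02):
    q=P[(P[:,0]>=x0)&(P[:,0]<x0+.02)]; print(round(x0,2),len(q),q.mean(0).round(3) if len(q) else "")
E
```

```text
6.4 tcp [ 0.4368 -0.3008  0.2442] q [ 0.663  0.561 -0.237  1.844  0.188  0.758  1.792] 
y [ 0.102  0.995 -0.004] z [-0.001 -0.003 -1.   ] F [ 0.1  0.1 -0.1] open 0.795 ff 0.0
bar? 578
0.42 25 [0.439 0.011 0.118]
0.44 86 [ 0.446 -0.006  0.122]
0.46 27 [ 0.47  -0.015  0.126]
0.48 15 [ 0.487 -0.004  0.129]
0.5 29 [ 0.518 -0.012  0.133]
0.52 195 [0.53  0.002 0.122]
0.54 186 [ 0.549 -0.001  0.102]
0.56 15 [0.564 0.036 0.1  ]
0.58 0 
0.6 0
```

View pics/s3.png

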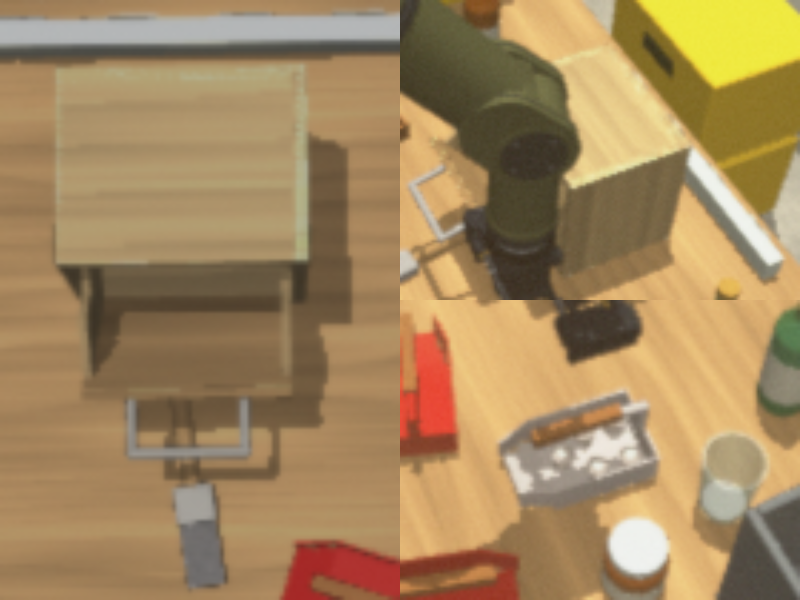

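The bin is fully open: in the left panel the bar is at (190,452), world x 0.445 and z 0.118, and the mouth is clear. The stoppers are still in the scoop, and the hand is above it.

Call:
{"fn": "step_arm", "kwargs": {"series": [[3, -16, 0, 0, 0, 0, 0], [0, -17, -20, 0, 0, 0, 0], [0, 0, -35, 0, 0, 0, 0], [0, 0, -35, 0, 0, 0, 0], [0, 0, -35, 0, 0, 0, 0], [0, 0, -25, 0, 0, 0, 0], [0, 0, -15, 0, 0, 0, 0], [0, 0, -11, 0, 0, 0, 0], [0, 0, 0, 0, 0, 0, 0]], "force": 20}}

```text
clock: 7.4
tool_pos: [0.4419, -0.3257, 0.0672]
eef_rot: [0.045, 0.999, 0.001, -0.001]
contact_force: [-0.1, 0.1, 0.7]
opening: 0.999
finger_force: 0.0
```

```bash
python3 st.py
```

```text
7.4 tcp [ 0.4419 -0.3257  0.0672] q [ 0.637  0.857 -0.144  1.918  0.289  0.389  1.754] 
y [0.091 0.996 0.002] z [-0.002  0.002 -1.   ] F [-0.1  0.1  0.7] open 0.999 ff 0.0
```

Call:
{"fn": "step_arm", "kwargs": {"series": [[-2, -8, 0, 0, 0, 0, 0], [0, 0, 0, 0, 0, 0, 0.4], [0, 0, 0, 0, 0, 0, 0.7], [0, 0, 0, 0, 0, 0, 1], [0, 0, 0, 0, 0, 0, 1], [0, 0, 0, 0, 0, 0, 1], [0, 0, 0, 0, 0, 0, 1], [0, 0, 0, 0, 0, 0, 1], [0, 0, 0, 0, 0, 0, 1], [0, 0, 0, 0, 0, 0, 1], [0, 0, 0, 0, 0, 0, 1], [0, 0, 0, 0, 0, 0, 1]], "force": 15}}

```text
clock: 8.6
tool_pos: [0.4402, -0.3348, 0.0678]
eef_rot: [0.046, 0.999, 0.001, -0.0]
contact_force: [-0.8, 2.6, 0.4]
opening: 0.178
finger_force: 15.0
```

Call:
{"fn": "step_arm", "kwargs": {"series": [[0, 0, 0, 0, 0, 0, 1], [0, 0, 0, 0, 0, 0, 1], [0, 0, 2, 0, 0, 0, 1], [0, 0, 4, 0, 0, 0, 1], [0, 0, 8, 0, 0, 0, 1], [0, 0, 12, 0, 0, 0, 1], [0, 0, 16, 0, 0, 0, 1], [0, 0, 20, 0, 0, 0, 1], [0, 0, 20, 0, 0, 0, 1], [0, 0, 20, 0, 0, 0, 1], [0, 0, 20, 0, 0, 0, 1], [0, 0, 20, 0, 0, 0, 1], [0, 0, 20, 0, 0, 0, 1], [0, 0, 20, 0, 0, 0, 1], [0, 0, 10, 0, 0, 0, 1], [0, 0, 0, 0, 0, 0, 1]], "force": 58}}

```text
clock: 10.2
tool_pos: [0.4408, -0.3361, 0.2618]
eef_rot: [0.047, 0.999, -0.001, 0.001]
contact_force: [-0.5, -0.5, -4.3]
opening: 0.172
finger_force: 57.9
```

```bash
python3 st.py; python3 - <<'E'
import re
s=open("fit.py").read()
s=s.replace("d7,a1,a2=p","d7,a1,a2,a3=p").replace("(0,0,d5),(0,0,0),(0,0,d7)","(0,0,d5),(a3,0,0),(0,0,d7)").replace(".3,0,0],",".3,0,0,0],").replace(".05,-.1,-.1]",".05,-.1,-.1,-.1]").replace(".6,.1,.1]",".6,.1,.1,.1]")
s=s.replace("range(16)","[15]").replace("best[:5]","best[:1]").replace("L=[json.loads(l) for l in open(\"log.txt\")]","L=[json.loads(l) for l in open(\"log.txt\")]; L=[l for i,l in enumerate(L) if i!=3]")
open("fit.py","w").write(s+"    p=best[0][2]; print(res(p,best[0][1]).reshape(-1,6).round(3))\n")
E
python3 fit.py
python3 - <<'E'
from h import *
b,d,ws=cloud("scene"); cv2.imwrite("pics/s4.png",cv2.resize(b[150:320,240:440],(800,600)))
E
```

```text
10.2 tcp [ 0.4408 -0.3361  0.2618] q [ 0.726  0.569 -0.257  1.755  0.186  0.837  1.861] 
y [ 0.093  0.996 -0.002] z [ 0.003 -0.002 -1.   ] F [-0.5 -0.5 -4.3] open 0.172 ff 57.935273721814156
(np.float64(0.0012152050644207747), [-1, 1, -1, 1, -1, 1, -1], array([-0.0812,  1.4895,  0.5543,  0.5728,  0.343 ,  0.5392,  0.0061,
        0.0044,  0.0053]))
[[-0.021  0.022  0.006  0.     0.     0.   ]
 [ 0.001 -0.012 -0.001  0.    -0.     0.   ]
 [-0.002  0.021  0.001  0.    -0.     0.   ]
 [ 0.001  0.004  0.004  0.     0.     0.   ]
 [-0.    -0.    -0.006  0.    -0.     0.   ]
 [ 0.001 -0.004  0.003 -0.     0.     0.   ]
 [ 0.027 -0.008 -0.006  0.     0.     0.   ]]
```

View pics/s4.png

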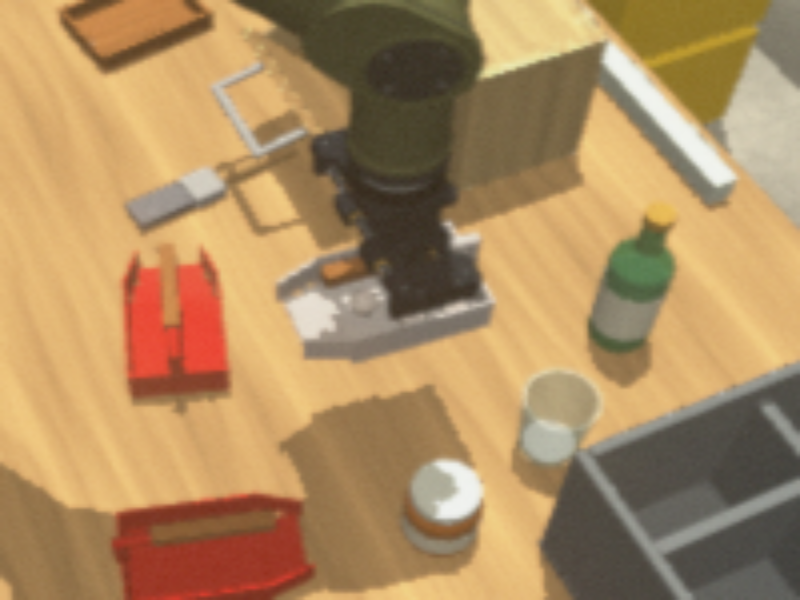

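The scoop is lifted level with its stoppers; the pan is at (390,310) in the crop and nothing has been disturbed. I move towards the bin, square up, and add a small tilt to calibrate the reach.

Call:
{"fn": "step_arm", "kwargs": {"series": [[0, 5, 10, 0, 0, 0, 1], [3, 12, 15, 0, 0, 0.01, 1], [6, 18, 15, 0, 0, 0.01, 1], [8, 22, 15, 0, 0, 0.01, 1], [8, 22, 15, 0, 0, 0.01, 1], [8, 22, 15, 0, 0, 0.01, 1], [8, 22, 15, 0, 0, 0.01, 1], [8, 22, 10, 0, 0, 0.01, 1], [6, 22, 5, 0, -0.04, 0.01, 1], [3, 18, 0, 0, -0.05, 0.01, 1], [0, 10, 0, 0, -0.05, 0, 1], [0, 5, 0, 0, -0.05, 0, 1], [0, 0, 0, 0, -0.04, 0, 1], [0, 0, 0, 0, 0, 0, 1]]}}

```text
clock: 11.65
tool_pos: [0.496, -0.1351, 0.3742]
eef_rot: [0.001, 0.994, 0.001, 0.113]
contact_force: [-0.5, 0.2, -3.9]
opening: 0.17
finger_force: 57.9
```

```bash
python3 st.py; python3 fit.py
```

```text
11.65 tcp [ 0.496  -0.1351  0.3742] q [ 0.472  0.299 -0.36   1.879  0.105  0.759  1.638] 
y [0.002 1.    0.002] z [ 0.224  0.001 -0.974] F [-0.5  0.2 -3.9] open 0.17 ff 57.93530736118555
(np.float64(0.0014558190936612208), [-1, 1, -1, 1, -1, 1, -1], array([-0.0823,  1.4888,  0.3321,  0.5709,  0.3429,  0.3152,  0.0068,
        0.0044,  0.0048]))
[[-0.018  0.023  0.005  0.     0.    -0.   ]
 [ 0.    -0.014 -0.002  0.    -0.    -0.   ]
 [-0.002  0.019  0.001  0.    -0.    -0.   ]
 [ 0.002  0.006  0.003  0.     0.    -0.   ]
 [-0.001 -0.003 -0.005  0.    -0.    -0.   ]
 [-0.002 -0.003  0.003 -0.     0.    -0.   ]
 [ 0.     0.009  0.001 -0.018  0.001 -0.002]
 [ 0.029 -0.008 -0.007  0.     0.    -0.   ]]
```

```bash
cat > ik.py <<'E'
from fit import *
P=[-0.0823,1.4888,0.3321,0.5709,0.3429,0.3152,0.0068,0.0044,0.0048]; S=[-1,1,-1,1,-1,1,-1]
lo=np.array([-3.01,-.46,-1.47,.13,-1,.04,-2.66])+.03; hi=np.array([3.01,2.08,1.51,2.56,4.14,2.09,2.66])-.03
def ik(x,A,q0,w=.01):
    def f(q):
        X,B=fk(q,P,S); return np.r_[(X-x)*5,(B*A.inv()).as_rotvec(),w*(q-q0)]
    s=least_squares(f,np.clip(q0,lo,hi),bounds=(lo,hi),max_nfev=80); X,B=fk(s.x,P,S)
    return s.x,np.linalg.norm(X-x),(B*A.inv()).magnitude()
def pose(nose,yaw,tilt):  # scoop yaw, nose-down tilt
    Sc=R.from_euler('Z',yaw)*R.from_euler('Y',-tilt)
    return np.array(nose)+Sc.apply([.08,0,.054]), Sc*R.from_euler('Y',np.pi)
if __name__=="__main__":
    q0=np.array([.472,.299,-.36,1.879,.105,.759,1.638])
    for deg in range(-180,181,30):
        yaw=np.radians(deg); o=[]
        c=np.array([.56,0,.22])+R.from_euler('Z',yaw).apply([.01,0,0])
        for flip in (0,1):
            best=None
            for seed in range(12):
                rng=np.random.default_rng(seed); q=q0 if seed==0 else rng.uniform(lo,hi)
                x,A=pose(c,yaw,np.radians(62)); A=A*R.from_euler('Z',np.pi*flip)
                q,e,a=ik(x,A,q,1e-3)
                if best is None or e*5+a<best[0]: best=(e*5+a,e,a,q)
            o.append((round(best[1],3),round(best[2],3),best[3].round(2).tolist()))
        print(deg,o)
E
python3 ik.py
```

```text
-180 [(np.float64(0.022), 0.172, [-0.08, 0.99, -0.0, 1.0, 0.0, 2.06, -1.65]), (np.float64(0.022), 0.172, [-0.08, 0.99, 0.0, 1.0, -0.0, 2.06, 1.49])]
-150 [(np.float64(0.003), 0.027, [-0.52, 1.15, 0.82, 0.95, 0.0, 2.06, -0.79]), (np.float64(0.003), 0.027, [-0.52, 1.15, 0.82, 0.95, 0.0, 2.06, 2.35])]
-120 [(np.float64(0.0), 0.0, [-0.52, 0.95, 0.24, 1.25, 0.53, 1.77, -0.94]), (np.float64(0.0), 0.0, [-0.34, 0.95, -0.16, 1.25, 0.72, 1.9, 2.0])]
-90 [(np.float64(0.0), 0.0, [-0.69, 0.81, 0.27, 1.65, 0.81, 1.33, -0.92]), (np.float64(0.0), 0.0, [-0.43, 0.8, -0.2, 1.65, 0.99, 1.57, 2.03])]
-60 [(np.float64(0.0), 0.0, [-0.39, 0.69, -0.36, 2.08, 1.41, 1.35, -1.25]), (np.float64(0.0), 0.0, [-0.4, 0.69, -0.33, 2.08, 1.41, 1.33, 1.9])]
-30 [(np.float64(0.0), 0.0, [-0.31, 0.61, -0.3, 2.47, 2.07, 1.19, -1.48]), (np.float64(0.0), 0.0, [0.08, 0.83, -1.09, 2.47, 1.88, 1.71, 1.89])]
0 [(np.float64(0.015), 0.102, [0.6, 0.88, -1.44, 2.53, 2.23, 1.32, -0.67]), (np.float64(0.015), 0.101, [-0.77, 0.9, 1.48, 2.53, 4.08, 1.36, 0.48])]
30 [(np.float64(0.0), 0.0, [0.84, 0.74, -0.89, 2.48, 3.53, 0.66, -1.13]), (np.float64(0.0), 0.0, [0.35, 0.59, -0.02, 2.47, 4.11, 1.03, 1.42])]
60 [(np.float64(0.0), 0.0, [1.11, 1.14, -1.44, 2.07, 0.37, 0.29, 2.45]), (np.float64(0.0), 0.0, [1.03, 0.93, -1.1, 2.07, -0.78, 0.38, 0.46])]
90 [(np.float64(0.0), 0.0, [0.38, 0.8, -0.01, 1.65, -0.92, 1.46, -2.27]), (np.float64(0.0), 0.0, [0.82, 0.96, -0.88, 1.65, -0.43, 1.08, 0.37])]
120 [(np.float64(0.0), 0.0, [0.29, 0.94, -0.1, 1.25, -0.6, 1.81, -2.29]), (np.float64(0.0), 0.0, [0.59, 1.08, -0.86, 1.24, -0.2, 1.63, 0.42])]
150 [(np.float64(0.003), 0.027, [0.36, 1.15, -0.82, 0.95, -0.0, 2.06, -2.51]), (np.float64(0.003), 0.027, [0.36, 1.15, -0.82, 0.95, -0.0, 2.06, 0.63])]
180 [(np.float64(0.022), 0.172, [-0.08, 0.99, 0.0, 1.0, -0.0, 2.06, -1.65]), (np.float64(0.022), 0.172, [-0.08, 0.99, 0.0, 1.0, 0.0, 2.06, 1.49])]
```

```bash
cat > plan.py <<'E'
from ik import *
q=np.array([.472,.299,-.36,1.879,.105,.759,1.638])
def go(n0,y0,t0,n1,y1,t1,N,q):
    for k in range(1,N+1):
        s=k/N; x,A=pose(np.array(n0)*(1-s)+np.array(n1)*s,y0*(1-s)+y1*s,t0*(1-s)+t1*s)
        qn,e,a=ik(x,A,q); dq=abs(qn-q).max(); q=qn
        if k%4==0 or k==N: print(x.round(3),q.round(2),"err",round(e,4),round(a,3),"dq",round(dq,2))
    return q
x,A=pose([0,0,0],0,.226); n=np.array([.496,-.135,.374])-x
q=go(n,0,.226,[.53,-.06,.32],-1.57,0,16,q); print()
q=go([.53,-.06,.32],-1.57,0,[.557,-.045,.25],-1.57,0,4,q); print()
q=go([.557,-.045,.25],-1.57,0,[.557,-.045,.205],-1.57,1.2,12,q)
E
python3 plan.py
```

```text
[ 0.52  -0.143  0.374] [ 0.32  0.35 -0.22  1.77  0.14  0.87  1.22] err 0.0 0.0 dq 0.1
[ 0.532 -0.149  0.374] [ 0.22  0.4  -0.1   1.67  0.12  0.98  0.86] err 0.0 0.0 dq 0.09
[ 0.534 -0.15   0.374] [ 0.17  0.43 -0.    1.61  0.05  1.07  0.53] err 0.0 0.0 dq 0.08
[ 0.53  -0.14   0.374] [ 0.13  0.44  0.08  1.6  -0.04  1.11  0.22] err 0.0 0.0 dq 0.08

[ 0.557 -0.125  0.304] [ 0.09  0.54  0.08  1.65 -0.05  0.96  0.19] err 0.0 0.0 dq 0.04

[ 0.557 -0.098  0.316] [-0.32  0.55  0.31  1.7   0.3   0.92 -0.23] err 0.0 0.0 dq 0.11
[ 0.557 -0.062  0.315] [-0.67  0.7   0.52  1.73  0.56  1.   -0.59] err 0.0 0.0 dq 0.08
[ 0.557 -0.024  0.299] [-0.87  0.95  0.64  1.7   0.69  1.14 -0.82] err 0.0 0.0 dq 0.07
```

Call:
{"fn": "step_arm", "kwargs": {"series": [[0, 0, 0, 0, 0.056, 0, 1], [0, 0, 0, 0, 0.056, 0, 1], [0, 0, 0, 0, 0.056, 0, 1], [3, 0, 0, 0, 0.056, -0.05, 1], [3, 0, 0, 0, 0, -0.1, 1], [3, 0, 0, 0, 0, -0.1, 1], [3, 0, 0, 0, 0, -0.1, 1], [3, 0, 0, 0, 0, -0.1, 1], [3, 0, 0, 0, 0, -0.1, 1], [3, 0, 0, 0, 0, -0.1, 1], [3, 0, 0, 0, 0, -0.1, 1], [3, 0, 0, 0, 0, -0.1, 1], [3, 0, 0, 0, 0, -0.1, 1], [3, 0, 0, 0, 0, -0.1, 1], [3, 0, 0, 0, 0, -0.1, 1], [3, 0, 0, 0, 0, -0.1, 1], [3, 0, 0, 0, 0, -0.1, 1], [0, 0, 0, 0, 0, -0.1, 1], [0, 0, 0, 0, 0, -0.1, 1], [0, 0, 0, 0, 0, -0.02, 1]]}}

```text
clock: 13.65
tool_pos: [0.5405, -0.1351, 0.3745]
eef_rot: [0.708, 0.706, -0.003, 0.001]
contact_force: [-0.5, 0.3, -3.3]
opening: 0.172
finger_force: 57.9
```

```bash
python3 st.py; python3 - <<'E'
from h import *
v,u=np.mgrid[:400,:640]
a,d,w=cloud("top"); b,d,ws=cloud("scene")
o=np.zeros((600,800,3),np.uint8)
o[:,:400]=cv2.resize(a[110:230,270:350],(400,600));o[:,400:]=cv2.resize(b[120:270,270:370],(400,600))
cv2.imwrite("pics/s5.png",o)
E
```

```text
13.65 tcp [ 0.5405 -0.1351  0.3745] q [ 0.107  0.454  0.083  1.581 -0.034  1.11   0.194] 
y [ 1.    -0.003 -0.002] z [-0.002 -0.006 -1.   ] F [-0.5  0.3 -3.3] open 0.172 ff 57.93744832277298
```

View pics/s5.png

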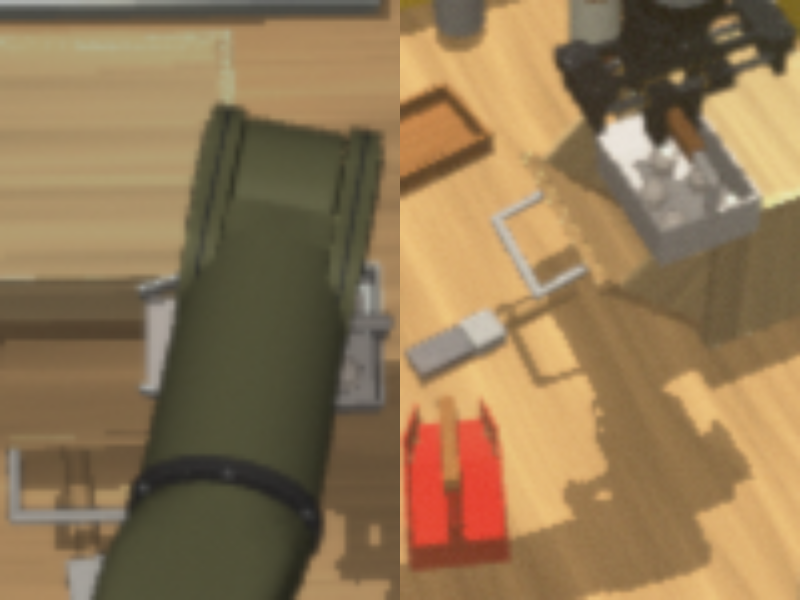

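The scoop is level and turned, with its nose at (155,335) in the left panel pointing across the bin mouth and all stoppers inside. Next I lower it and tip about the nose.

Call:
{"fn": "step_arm", "kwargs": {"series": [[4, 3, -18, 0, 0, 0, 1], [4, 3, -18, 0, 0, 0, 1], [4, 2, -18, 0, 0, 0, 1], [4, 2, -16, 0, 0, 0, 1], [0, 6, 4, -0.1, 0, 0, 1], [0, 6, 3, -0.1, 0, 0, 1], [0, 7, 2, -0.1, 0, 0, 1], [0, 8, 2, -0.1, 0, 0, 1], [0, 8, 1, -0.1, 0, 0, 1], [0, 9, 1, -0.1, 0, 0, 1], [0, 9, -1, -0.1, 0, 0, 1], [0, 9, -1, -0.1, 0, 0, 1], [0, 6, -2, -0.06, 0, 0, 1], [0, 6, -2, -0.07, 0, 0, 1], [0, 7, -2, -0.07, 0, 0, 1], [0, 0, 0, 0, 0, 0, 1], [0, 0, 0, 0, 0, 0, 1], [0, 0, 0, 0, 0, 0, 1]]}}

```text
clock: 15.55
tool_pos: [0.5564, -0.0458, 0.3109]
eef_rot: [0.621, 0.618, -0.34, 0.341]
contact_force: [-0.2, -0.5, -1.9]
opening: 0.174
finger_force: 57.9
```

Call:
{"fn": "step_arm", "kwargs": {"series": [[0, 5, -2, -0.05, 0, 0, 1], [0, 5, -2, -0.05, 0, 0, 1], [0, 5, -3, -0.05, 0, 0, 1], [0, 5, -3, -0.05, 0, 0, 1], [0, 0, 0, 0, 0, 0, 1], [0, 0, 0, 0, 0, 0, 1], [0, 0, 0, 0, 0, 0, 1], [0, 0, 0, 0, 0, 0, 1], [0, 0, 0, 0, 0, 0, 1], [0, 0, 0, 0, 0, 0, 1]]}}

```text
clock: 16.55
tool_pos: [0.5563, -0.0248, 0.3003]
eef_rot: [0.583, 0.582, -0.401, 0.401]
contact_force: [0.7, 0.5, -2.6]
opening: 0.17
finger_force: 57.9
```

```bash
python3 st.py; python3 - <<'E'
from h import *
a,d,w=cloud("top"); b,d,ws=cloud("scene")
o=np.zeros((600,800,3),np.uint8)
o[:,:400]=cv2.resize(a[110:230,240:320],(400,600));o[:,400:]=cv2.resize(b[90:240,290:390],(400,600))
cv2.imwrite("pics/s6.png",o)
E
```

```text
16.55 tcp [ 0.5563 -0.0248  0.3003] q [-0.848  0.972  0.594  1.707  0.656  1.196 -0.803] 
y [ 1.    -0.002  0.002] z [-0.001 -0.934 -0.357] F [ 0.7  0.5 -2.6] open 0.17 ff 57.93909005820751
```

View pics/s6.png

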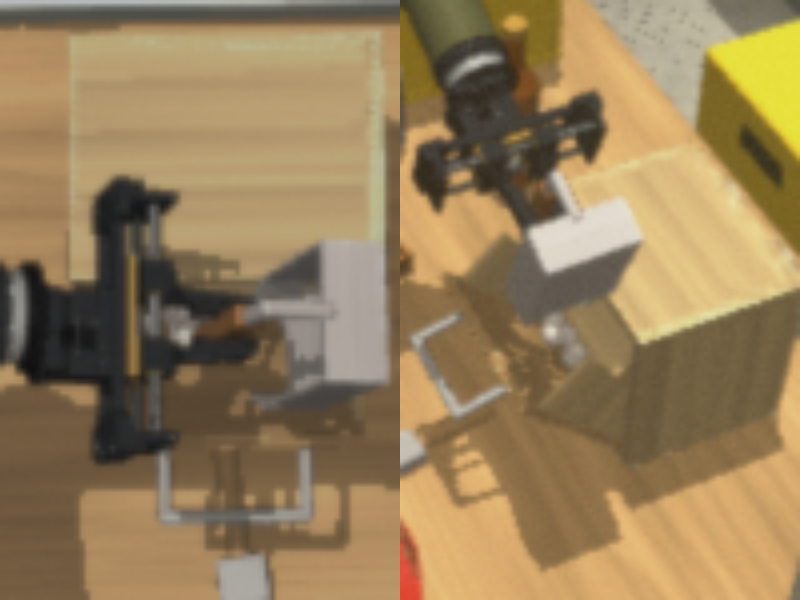

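In the right panel at least two stoppers, near (560,335), are already in the bin. I tip a little further to clear the rest, then right the scoop and count.

Call:
{"fn": "step_arm", "kwargs": {"series": [[0, 5, -2, -0.05, 0, 0, 1], [0, 5, -2, -0.05, 0, 0, 1], [0, 5, -2, -0.05, 0, 0, 1], [0, 4, -2, -0.05, 0, 0, 1], [0, 0, 0, 0, 0, 0, 1], [0, 0, 0, 0, 0, 0, 1], [0, 0, 0, 0, 0, 0, 1], [0, 0, 0, 0, 0, 0, 1], [0, 0, 0, 0, 0, 0, 1]]}}

```text
clock: 17.55
tool_pos: [0.5563, -0.006, 0.2925]
eef_rot: [0.541, 0.539, -0.456, 0.457]
contact_force: [0.6, -0.6, -3.2]
opening: 0.174
finger_force: 57.9
```

Call:
{"fn": "step_arm", "kwargs": {"series": [[0, 0, 15, 0, 0, 0, 1], [0, 0, 20, 0, 0, 0, 1], [0, -9, 8, 0.1, 0, 0, 1], [0, -9, 8, 0.1, 0, 0, 1], [0, -9, 6, 0.1, 0, 0, 1], [0, -9, 6, 0.1, 0, 0, 1], [0, -9, 4, 0.1, 0, 0, 1], [0, -9, 2, 0.1, 0, 0, 1], [0, -9, 1, 0.1, 0, 0, 1], [0, -9, 0, 0.1, 0, 0, 1], [0, -9, 0, 0.1, 0, 0, 1], [0, -9, 0, 0.1, 0, 0, 1], [0, -9, 0, 0.1, 0, 0, 1], [0, -9, 0, 0.1, 0, 0, 1], [0, -9, 0, 0.1, 0, 0, 1], [0, -9, 0, 0.1, 0, 0, 1], [0, -40, 0, 0, 0, 0, 1], [0, -40, 0, 0, 0, 0, 1], [0, -30, 0, 0, 0, 0, 1]]}}

```text
clock: 19.45
tool_pos: [0.5532, -0.2463, 0.3629]
eef_rot: [0.709, 0.705, -0.005, 0.002]
contact_force: [-0.4, -0.1, -2.1]
opening: 0.167
finger_force: 57.9
```

```bash
python3 st.py; python3 - <<'E'
from h import *
a,d,w=cloud("top"); b,d,ws=cloud("scene")
o=np.zeros((600,800,3),np.uint8)
o[:,:400]=cv2.resize(a[150:210,255:315],(400,400),interpolation=cv2.INTER_CUBIC).repeat(1,0)[:400] if 0 else cv2.resize(a[150:240,255:315],(400,600),interpolation=cv2.INTER_CUBIC)
o[:,400:]=cv2.resize(b[130:280,280:380],(400,600),interpolation=cv2.INTER_CUBIC)
cv2.imwrite("pics/s7.png",o)
E
```

```text
19.45 tcp [ 0.5532 -0.2463  0.3629] q [ 0.235  0.545  0.181  1.461 -0.092  1.145  0.423] 
y [ 1.    -0.006 -0.004] z [-0.004 -0.009 -1.   ] F [-0.4 -0.1 -2.1] open 0.167 ff 57.940316163003445
```

View pics/s7.png

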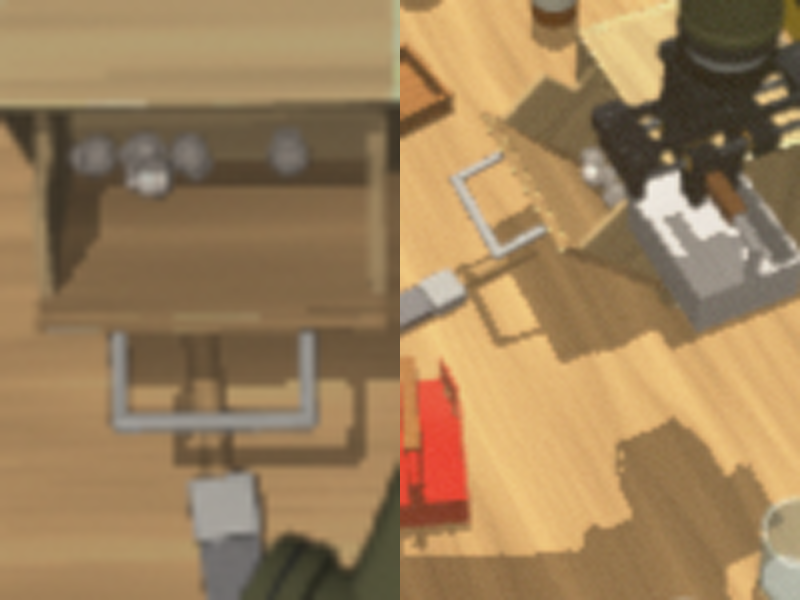

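All five stoppers are in the bin, at (95,155), (145,150), (150,178), (192,155) and (290,150), and the scoop is empty. I set it down in the free spot at about (0.45, -0.29).

Call:
{"fn": "step_arm", "kwargs": {"series": [[-20, -10, 0, 0, 0, 0, 1], [-25, -12, -10, 0, 0, 0, 1], [-25, -12, -25, 0, 0, 0, 1], [-25, -10, -30, 0, 0, 0, 1], [-8, 0, -30, 0, 0, 0, 1], [0, 0, -30, 0, 0, 0, 1], [0, 0, -30, 0, 0, 0, 1], [0, 0, -30, 0, 0, 0, 1], [0, 0, -30, 0, 0, 0, 1], [0, 0, -25, 0, 0, 0, 1], [0, 0, -20, 0, 0, 0, 1], [0, 0, -12, 0, 0, 0, 1], [0, 0, -6, 0, 0, 0, 1], [0, 0, 0, 0, 0, 0, 1], [0, 0, 0, 0, 0, 0, 1]]}}

```text
clock: 21.05
tool_pos: [0.4536, -0.2859, 0.0848]
eef_rot: [0.708, 0.706, -0.002, 0.003]
contact_force: [0.9, -0.3, -2.3]
opening: 0.175
finger_force: 57.9
```

```bash
python3 st.py; python3 - <<'E'
from h import *
a,d,w=cloud("scene"); z=w[...,2]
m=(abs(w[...,0]-.45)<.06)&(abs(w[...,1]+.29)<.1)
# wall-top heights along y on the -x side wall
for x0 in(.395,.405,.485,.495):
  print(x0,[(round(y,2),round(float(np.percentile(z[(abs(w[...,0]-x0-.005)<.005)&(abs(w[...,1]-y)<.01)],95)),3)) for y in np.arange(-.37,-.2,.02) if ((abs(w[...,0]-x0-.005)<.005)&(abs(w[...,1]-y)<.01)).sum()>1])
E
```

```text
21.05 tcp [ 0.4536 -0.2859  0.0848] q [ 0.425  0.819  0.08   1.965 -0.15   0.359  0.619] 
y [ 1.    -0.002  0.   ] z [ 0.    -0.007 -1.   ] F [ 0.9 -0.3 -2.3] open 0.175 ff 57.93883949518204
0.395 [(np.float64(-0.37), 0.004), (np.float64(-0.35), 0.003), (np.float64(-0.33), 0.005), (np.float64(-0.31), 0.437), (np.float64(-0.29), 0.617), (np.float64(-0.27), 0.672), (np.float64(-0.25), 0.705), (np.float64(-0.23), 0.719), (np.float64(-0.21), 0.761)]
0.405 [(np.float64(-0.37), 0.064), (np.float64(-0.35), 0.066), (np.float64(-0.33), 0.064), (np.float64(-0.31), 0.511), (np.float64(-0.29), 0.614), (np.float64(-0.27), 0.665), (np.float64(-0.25), 0.69), (np.float64(-0.23), 0.72), (np.float64(-0.21), 0.742)]
0.485 [(np.float64(-0.37), 0.064), (np.float64(-0.35), 0.025), (np.float64(-0.33), 0.17), (np.float64(-0.31), 0.425), (np.float64(-0.29), 0.442), (np.float64(-0.27), 0.479), (np.float64(-0.25), 0.483)]
0.495 [(np.float64(-0.37), 0.064), (np.float64(-0.35), 0.067), (np.float64(-0.33), 0.066), (np.float64(-0.31), 0.193), (np.float64(-0.29), 0.439), (np.float64(-0.27), 0.46)]
```

Call:
{"fn": "step_arm", "kwargs": {"series": [[0, 0, -5, 0, 0, 0, 1], [0, 0, -4, 0, 0, 0, 1], [0, 0, -3, 0, 0, 0, 1], [0, 0, -2, 0, 0, 0, 1], [0, 0, -1, 0, 0, 0, 1], [0, 0, 0, 0, 0, 0, 1]]}}

```text
clock: 21.7
tool_pos: [0.4531, -0.2856, 0.0688]
eef_rot: [0.708, 0.706, -0.002, 0.002]
contact_force: [-0.1, 0.8, -2.9]
opening: 0.171
finger_force: 57.9
```

Call:
{"fn": "step_arm", "kwargs": {"series": [[0, 0, -1, 0, 0, 0, 1], [0, 0, -1, 0, 0, 0, 1], [0, 0, 0, 0, 0, 0, 1]]}}

```text
clock: 22.0
tool_pos: [0.4539, -0.286, 0.0674]
eef_rot: [0.708, 0.706, -0.002, 0.003]
contact_force: [0.7, -0.9, 1.6]
opening: 0.171
finger_force: 57.9
```

Force has changed sign, so the scoop is on the counter. I release and retreat.

Call:
{"fn": "step_arm", "kwargs": {"series": [[0, 0, 0, 0, 0, 0, 0.8], [0, 0, 0, 0, 0, 0, 0.7], [0, 0, 0, 0, 0, 0, 0.5], [0, 0, 0, 0, 0, 0, 0.3], [0, 0, 0, 0, 0, 0, 0], [0, 0, 0, 0, 0, 0, 0], [0, 0, 0, 0, 0, 0, 0], [0, 0, 0, 0, 0, 0, 0], [0, 0, 10, 0, 0, 0, 0], [0, 0, 20, 0, 0, 0, 0], [0, 0, 40, 0, 0, 0, 0], [0, 0, 40, 0, 0, 0, 0], [0, 0, 40, 0, 0, 0, 0], [0, -30, 40, 0, 0, 0, 0], [-20, -40, 30, 0, 0, 0, 0], [-20, -40, 0, 0, 0, 0, 0], [0, 0, 0, 0, 0, 0, 0]], "force": 20}}

```text
clock: 23.7
tool_pos: [0.4097, -0.4, 0.2871]
eef_rot: [0.712, 0.702, -0.005, 0.004]
contact_force: [-0.8, 0.3, -0.6]
opening: 0.999
finger_force: 0.0
```

```bash
python3 st.py; python3 - <<'E'
from h import *
a,d,w=cloud("top"); b,d,ws=cloud("scene")
o=np.zeros((600,800,3),np.uint8)
o[:300]=cv2.resize(a[120:270,160:480],(800,300),interpolation=cv2.INTER_CUBIC)
o[300:]=cv2.resize(b[120:320,230:430],(800,300),interpolation=cv2.INTER_CUBIC)
cv2.imwrite("pics/s8.png",o)
for W in (w,ws):
    z=W[...,2]
    m=(abs(W[...,0]-.444)<.012)&(abs(W[...,1])<.05)&(z>.09)&(z<.14); print("bar",m.sum(),W[m].mean(0).round(3))
    m=(abs(W[...,0]-.45)<.06)&(abs(W[...,1]+.287)<.09)&(z>.04)&(z<.06)
    if m.sum()>10:
        P=W[m];A=np.c_[P[:,:2],np.ones(len(P))];print("rim",m.sum(),np.linalg.lstsq(A,P[:,2],rcond=None)[0].round(3),P.mean(0).round(3))
E
```

```text
23.7 tcp [ 0.4097 -0.4     0.2871] q [ 0.591  0.56   0.16   1.686 -0.095  0.895  0.772] 
y [ 1.    -0.013 -0.001] z [-0.001 -0.013 -1.   ] F [-0.8  0.3 -0.6] open 0.999 ff 0.0
bar 80 [ 0.443 -0.     0.12 ]
rim 81 [-0.001 -0.001  0.046] [ 0.449 -0.3    0.046]
bar 57 [ 0.445 -0.001  0.121]
rim 106 [ 0.001 -0.015  0.04 ] [ 0.458 -0.329  0.046]
```

View pics/s8.png

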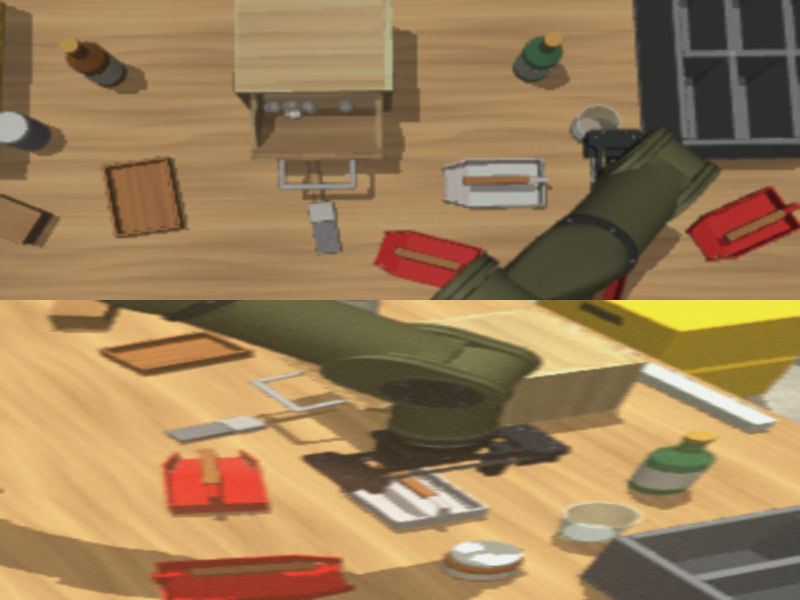

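The scoop stands level and empty at (495,183) in the top panel, the bin is still open with the five stoppers around (300,105), and the bystanders have not moved. The robot is clear, so I hand the job in.

```bash
python3 -c "
from plant import r
print(r.finish_job())"
```

```text
the job is handed in; nothing more can be done
None
```

I handed the job in at about 24 s of the 72 s allowed: the bin is open to its stop with all five stoppers inside, the empty scoop stands level on the counter, and the bystanders look unmoved; the hand-in returned no verdict.

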